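Wind the lens slide to its pointer with the loose crank

TASK

Take the loose hand crank, fit it fully home on the square shaft on top of the slide's gearbox, and wind it clockwise (seen from above) by its red knob for as many turns as it takes to bring the white line on the lens carriage level with the red pointer beside the rail. Leave the crank sitting on the shaft and let go; do not touch the lens carriage, and do not disturb the glass prism, bottle or steel bowl.

Things in the scene. Friction and masses are not known exactly. Their poses are not given: they have to be found in the camera images.
- slide: Fixed lens slide. Origin on the table under the axis of the vertical square shaft; z up; the rail runs from the gearbox along its +y. Grey gearbox 80 x 80 mm, 60 mm high, centred on the origin; black rail 90 mm wide, 42 mm high, from y = 40 to 310 mm, with an end block 60 mm high at y = 324 mm.
- shaft_seat (a point): On the shaft axis, on top of the round dark collar (40 mm across) where the crank's underside comes to rest, 64 mm above the table. Above it stands the steel square shaft, 16 x 16 mm, 22 mm tall, plus a 13 mm square tip 3 mm tall (25 mm in all). The point's x and y are square to the flats and turn with the shaft; z up.
- shaft (a joint): Angle of the square shaft in rad, growing clockwise seen from above, 0 at the start. One clockwise turn moves the carriage 24 mm away from the gearbox, anticlockwise brings it back. It starts at its gearbox end, so only clockwise is free at first (100 mm of travel). About 0.1 N m of friction; it stays where it is left.
- crank: Loose hand crank, 0.26 kg, standing socket down. Origin: centre of the hub's underside; z up; arm along +x. Dark hub 30 x 30 mm (sides square to x and y), 40 mm high; square socket below, 18.4 mm wide, 27 mm deep, sides parallel to the hub's, 2 mm chamfer. Fits the shaft in any of four quarter turns. Aluminium arm 16 mm wide, 31 to 40 mm above the underside, out to x = 74 mm.
- knob_mid (a point): Centre of the crank's red upright knob, 20 mm across, spinning freely on its pin: 65 mm from the hub's axis along the crank's +x and 67 mm above the hub's underside; the knob reaches from 46 to 84 mm above it.
- index_line (a point): Outer end of the white line on top of the lens carriage (black plate 84 x 64 mm carrying a glass lens in a 66 mm ring whose top is 142 mm above the table), on the plate's edge towards the pointer. Moves along the slide's y as the shaft is wound.
- pointer: Fixed white clamp block beside the rail, with a red pointer bar 4 mm wide and 34 mm long on top, 57 mm above the table. Origin on the table, below the pointer's tip, on its centre line. Its y axis is parallel to the slide's y: the line is level with the pointer when index_line has y = 0 in this frame; at the start the line lies 42 to 72 mm on the -y side.
- prism: Loose glass cube of 40 mm on a black 60 mm square base, 52 mm high; origin under its centre. Leave it alone.
- dropper: Loose amber bottle, 40 mm across, 85 mm high; origin under its centre. Leave it alone.
- screw_cup: Loose steel bowl, 70 mm across, 40 mm high; origin under its centre. Leave it alone.
Mind the look-alikes: they are no part of the job. Leave any blue look-alike of the crank alone. What is shaped like the pointer but pink is not meant.

How it is judged:
By the outcome, as a careful person would: the job done as asked, in the order asked, and still so for the second after the job is handed in, with the robot touching nothing.
It also fails if it takes over 69 s, if anything falls off the work surface, if the arm or the gripper's body presses on something with over 40 N, if the wrist force passes 120 N, or if a joint passes its speed limit or range.

ROBOT

A 7-joint arm with a two-finger parallel gripper is mounted at the origin on the work surface. World frame = base frame: x ahead of the robot, y to its left, z up, the work surface at z = 0. Lengths are in m, angles in rad, forces in N, time in s.
With the tool pointing down it reaches from about 0.4 to 0.85 m from the base axis. Payload 10.4 kg.
Tool frame: the origin (TCP) lies at the very end of the fingers, on their centre line; the grasp point (between the pads) lies 19 mm behind it; z points along the fingers, y is the direction in which the jaws open and shut (so a half turn about z gives the same grasp; the last joint's range is limited). The gripper opens to 85 mm and grips with 20 to 120 N. Pads are 22 mm wide; open, the fingers measure 114 mm over their backs; the gripper's body (76 mm by 85 mm) begins 54 mm behind the grasp point. The pads swing forward as they close: fully open they stand 13 mm farther back than shut.
Start: joints at [1.189, 0.332, -0.065, 1.46, 0.022, 1.35, -0.088], TCP at [0.219, -0.585, 0.231] pointing down, gripper open.
Joint ranges: [-2.6, 2.6], [-0.5, 2.12], [-1.47, 1.34], [0.16, 2.42], [-1.27, 4.41], [0.06, 2.06], [-2.6, 2.6]. Speed limits (rad/s): [2.22, 2.22, 2.79, 2.79, 3.14, 3.14, 3.14].

INTERFACE

Orientations are given as [roll, pitch, yaw] about the fixed x, y, z axes, in that order (R = Rz(yaw) Ry(pitch) Rx(roll)).
In Python, from plant import r gives the robot as it stands.
- The arm moves only by the tool servo_tool, never from a script. Its argument "series" is text: rows parted by semicolons, each of 7 numbers parted by spaces: the shift along the tool's x, y, z in m, then the turn, a rotation vector about the tool's x, y, z in rad, then the opening, from 0 (shut) to 1 (fully open). A call has 1 to 20 rows; each row is the pose to reach, as a shift and turn from the pose commanded when the call began, along the tool's axes at that moment; what a row does not reach only later rows make up. A row lasts 1/8 s, in which the tool goes at most 62.5 mm and 10.7 degrees, less where a joint would pass 70% of its speed; a pose out of reach is approached as far as the arm can. A call with a gripper value outside its range is refused whole. The fingers move at their own pace and stop on an object; "force" is the grip in N (left out, the last holds). Time passes only in rows, so rows that repeat a pose let the fingers close. It gives the time, the measured TCP pose, the force and the opening at its end, in the units of the state.
- r.state(): the state, without advancing time (a new reading comes with each control period).
- r.capture(name): name is "scene" or "top" or "wrist"; returns the picture (420x560x3 uint8, red, green, blue); there is no depth.
- r.camera_model(name): a dict with "vertical_fov" (degrees; the focal length in pixels is half the picture's height over the tangent of half this angle, whatever the lens; pixels are square), "cx", "cy" (the principal point, pixels), "view" (4x4, takes a point from world to camera coordinates); the wrist camera has in their place "hand_eye" (4x4, takes a point from camera to tool coordinates, whose origin is the TCP and whose axes are the flange's). Camera axes: x right, y up, looking along -z (the intrinsics and any distortion apply to the point x, -y, -z); pixel columns grow to the right and rows downward; lengths in m; the calibration is good to about 2 mm. A picture is of the moment at which its call begins: read the wrist's pose just before it. camera_model takes no time and is no camera call.
- r.hand_in(): hands the job in, once; it reports no verdict.
The state is a dict: "time": time; "joints": joint angles; "qd": joint speeds; "joint_efforts": joint torques, N m; "position": TCP position; "eef_rot": TCP orientation; "ft_force": force on the tool from outside, world axes, zero at the start; "ft_torque": the same for the moment, N m; "gripper_width": finger opening in m.
Only numpy, scipy, OpenCV 4.12 (cv2) and the standard library are available. Lean on these libraries where they do the work, as an engineer would, in place of code of your own. Each camera call takes 0.05 s, during which the arm holds its last target.

## Working session

There is one attempt and no reset: what is moved stays moved. The work goes in short steps, Python scripts to look and compute and a tool call to move; the robot and the scene stay as the last step left them, time stands still between calls to the robot, and variables do not carry over. Pictures are saved under pics/ and viewed, and the job is handed in when it is done.

Besides the shell and the picture viewer there is one more tool, called after ">>>" by a JSON object that holds its "fn" and its "kwargs". servo_tool: Moves the arm, as the interface text tells. Its arguments: {"type":"object","properties":{"series":{"type":"string"},"force":{"type":"number"}},"required":["series"]}

```bash
ls; mkdir -p pics; python3 - <<'E'
from plant import r
import cv2, json
print(r.state())
for n in ["scene","top","wrist"]:
    im=r.capture(n); cv2.imwrite(f"pics/{n}0.png",im[:,:,::-1]); print(n,r.camera_model(n))
E
```

```text
pics
{'time': 0.0, 'joints': array([ 1.18936518,  0.3328635 , -0.06465607,  1.4609541 ,  0.0216178 ,
        1.34992603, -0.0885017 ]), 'qd': array([-3.09951692e-04, -1.28080906e-03,  7.20987590e-04,  1.35294860e-03,
       -3.72609308e-05, -8.14382753e-04,  4.79152477e-06]), 'joint_efforts': array([ 3.00017182e-04, -6.25442791e+01,  4.91532823e-02, -3.91599905e+01,
        1.60541298e-02,  9.90173430e-03, -4.90064360e-05]), 'position': array([ 0.21931455, -0.58484192,  0.23051497]), 'eef_rot': array([-3.14014072e+00,  1.01103809e-04,  3.58813162e-01]), 'ft_force': array([-0.18696906,  0.10050008, -0.68401199]), 'ft_torque': array([ 0.0275709 , -0.0414618 , -0.02782853]), 'gripper_width': 0.085572013128757}
scene {'vertical_fov': 45.70342016273639, 'cx': 276.5777439263442, 'cy': 210.96192073397978, 'view': array([[ 0.69585567,  0.71817784, -0.0023393 , -0.43864341],
       [-0.49045307,  0.47758336,  0.72895125,  0.22377282],
       [ 0.52463384, -0.50609755,  0.68456161, -1.52881161],
       [ 0.        ,  0.        ,  0.        ,  1.        ]])}
top {'vertical_fov': 50.084696740044805, 'cx': 278.80645500582824, 'cy': 209.69179696596058, 'view': array([[ 0.01940512, -0.99980671,  0.00316036,  0.02430315],
       [ 0.99842299,  0.01954462,  0.05262638, -0.62093515],
       [-0.05267798,  0.00213415,  0.99860927, -1.07673192],
       [ 0.        ,  0.        ,  0.        ,  1.        ]])}
wrist {'vertical_fov': 66.62156431500475, 'cx': 278.8156670102662, 'cy': 203.2990811650133, 'hand_eye': array([[ 9.29763585e-04,  9.57045272e-01,  2.89937033e-01,
         7.47705622e-02],
       [ 9.99999317e-01, -6.84622658e-04, -9.46923092e-04,
        -2.40024925e-04],
       [-7.07750805e-04,  2.89937716e-01, -9.57045255e-01,
        -1.42827901e-01],
       [ 0.00000000e+00,  0.00000000e+00,  0.00000000e+00,
         1.00000000e+00]])}
```

View pics/scene0.png

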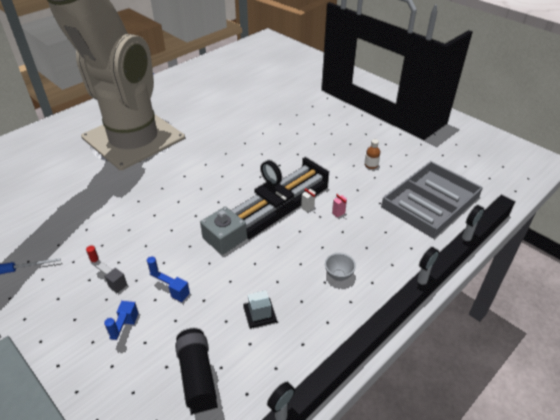

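View pics/top0.png

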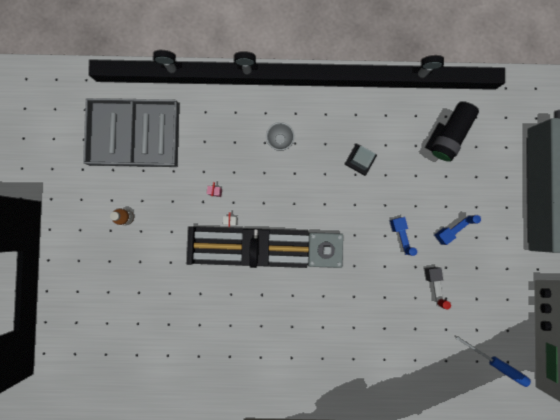

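View pics/wrist0.png

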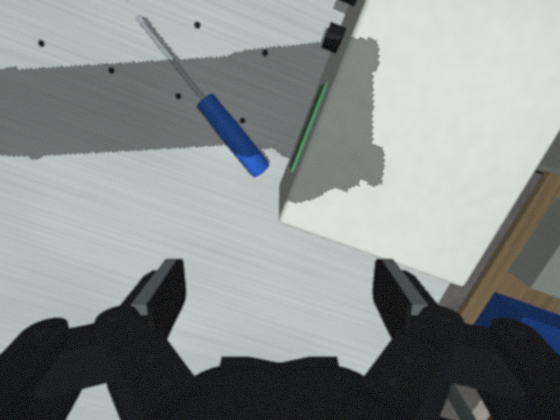

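```bash
cat > h.py <<'E'
import numpy as np, cv2
from scipy.spatial.transform import Rotation as R
from plant import r
def K(m):
    f=210/np.tan(np.radians(m["vertical_fov"]/2)); return f,m["cx"],m["cy"]
def pose(s):
    T=np.eye(4); T[:3,:3]=R.from_euler('xyz',s["eef_rot"]).as_matrix(); T[:3,3]=s["position"]; return T
def c2w(n,s=None):
    m=r.camera_model(n)
    if n=="wrist": return m,pose(s or r.state())@m["hand_eye"]
    return m,np.linalg.inv(m["view"])
def ray(n,uv,s=None):
    m,T=c2w(n,s); f,cx,cy=K(m)
    d=np.array([(uv[0]-cx)/f,-(uv[1]-cy)/f,-1.]); return T[:3,3],T[:3,:3]@d
def plane(n,uv,z,s=None):
    o,d=ray(n,uv,s); return o+d*(z-o[2])/d[2]
def tri(n1,a,n2,b,s=None):
    o1,d1=ray(n1,a,s);o2,d2=ray(n2,b,s)
    t=np.linalg.lstsq(np.c_[d1,-d2],o2-o1,rcond=None)[0]
    p,q=o1+t[0]*d1,o2+t[1]*d2
    return (p+q)/2,np.linalg.norm(p-q)
def proj(n,p,s=None):
    m,T=c2w(n,s); f,cx,cy=K(m); c=np.linalg.inv(T)@np.r_[p,1]
    return np.array([cx+f*c[0]/-c[2],cy-f*c[1]/-c[2]])
def snap(n,name):
    im=r.capture(n)[:,:,::-1].copy(); cv2.imwrite(f"pics/{name}.png",im); return im
def crop(im,x0,y0,x1,y1,k,name):
    cv2.imwrite(f"pics/{name}.png",cv2.resize(im[y0:y1,x0:x1],None,fx=k,fy=k,interpolation=cv2.INTER_CUBIC))
E
python3 - <<'E'
from h import *
t=cv2.imread("pics/top0.png"); s=cv2.imread("pics/scene0.png")
a=cv2.resize(t[180:320,380:500],None,fx=4,fy=4,interpolation=2)   # crank
cv2.imwrite("pics/c1.png",a)
crop(t,180,160,360,280,4,"c2"); crop(s,60,220,200,350,4,"c3"); crop(s,190,150,360,260,4,"c4")
for n,im in(("top",t),("scene",s)):
    h=cv2.cvtColor(im,cv2.COLOR_BGR2HSV)
    m=(((h[...,0]<8)|(h[...,0]>174))&(h[...,1]>170)&(h[...,2]>60)).astype(np.uint8)
    k,l,st,c=cv2.connectedComponentsWithStats(m)
    for i in range(1,k):
        if st[i,4]>5: print(n,st[i],c[i])
E
```

```text
top [442 301   8   8  50] [445.58 304.48]
scene [ 87 247  10  14  91] [ 91.9010989  253.34065934]
```

View pics/c1.png

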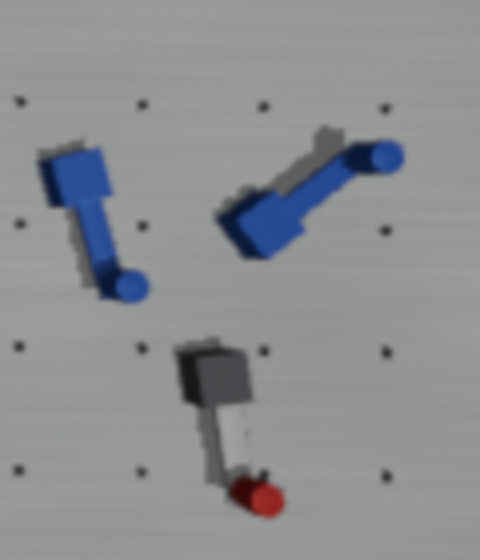

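View pics/c2.png

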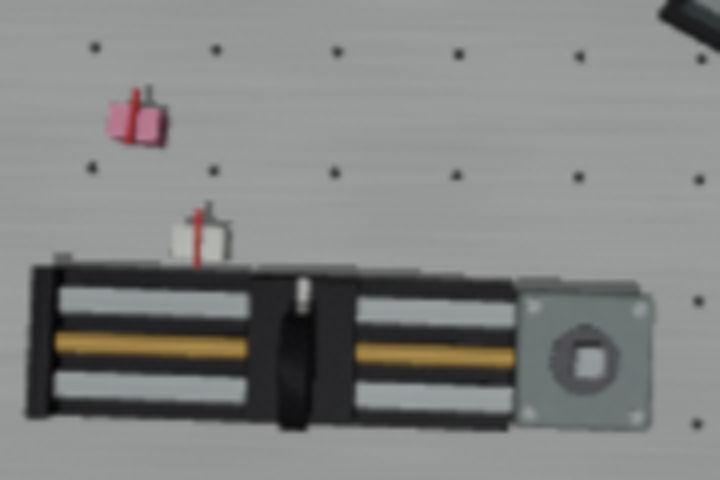

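View pics/c3.png

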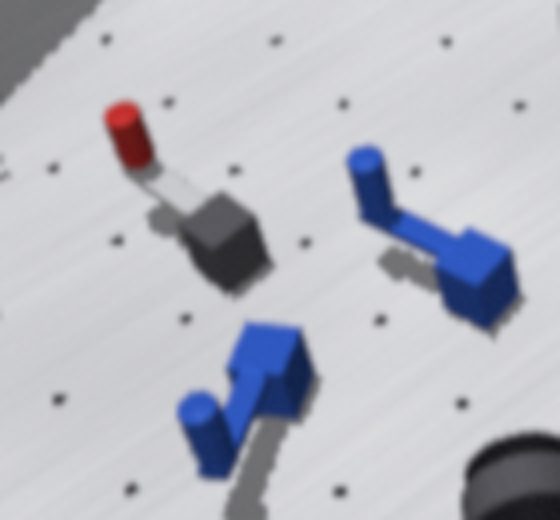

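View pics/c4.png

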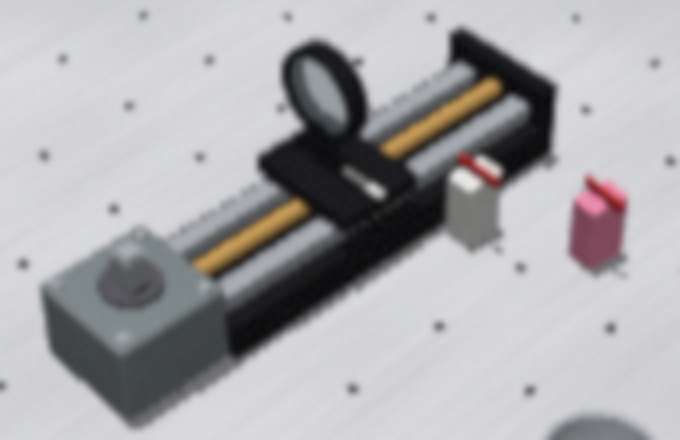

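```bash
python3 - <<'E'
from h import *
np.set_printoptions(precision=4,suppress=True)
def T(x,y,ox,oy): return ((x+.5)/4+ox-.5,(y+.5)/4+oy-.5)
kn=plane("top",T(267,501,380,180),.084); hb=plane("top",T(224,377,380,180),.04)
print("knob",kn,"hub",hb,"dist",np.linalg.norm((kn-hb)[:2]),"yaw",np.degrees(np.arctan2(*(kn-hb)[1::-1])))
print("knobs tri",tri("top",T(267,501,380,180),"scene",T(123,114,60,220)))
print("hub tri",tri("top",T(224,377,380,180),"scene",T(222,222,60,220)))
sh=plane("top",T(588,362,180,160),.089);print("shaft",sh,"tri",tri("top",T(588,362,180,160),"scene",T(127,251,190,150)))
for p in [(519,289),(652,294),(650,430),(514,425)]: print("gb",plane("top",T(*p,180,160),.06))
e=[plane("top",T(*p,180,160),.06) for p in [(33,267),(26,416)]]; print(e)
g=[plane("top",T(*p,180,160),.06) for p in [(519,289),(652,294),(650,430),(514,425)]]
print("gb centre",np.mean(g,0))
print("rail edges z.042",plane("top",T(508,430,180,160),.042),plane("top",T(52,416,180,160),.042))
print("screw line",plane("top",T(55,343,180,160),.03),plane("top",T(514,358,180,160),.03))
print("ptr tip",plane("top",T(197,266,180,160),.057),plane("top",T(200,210,180,160),.057))
print("ptr tri",tri("top",T(197,266,180,160),"scene",T(462,156,190,150)))
print("line tri",tri("top",T(303,280,180,160),"scene",T(382,192,190,150)))
for z in (.042,.05,.055):print("line",plane("top",T(303,280,180,160),z))
E
```

```text
knob [ 0.409 -0.346  0.084] hub [ 0.4744 -0.3371  0.04  ] dist 0.06609324311654353 yaw -172.27413839998934
knobs tri (array([ 0.4086, -0.3465,  0.0842]), np.float64(0.001334055473111537))
hub tri (array([ 0.4746, -0.3365,  0.0419]), np.float64(6.8392974000781e-05))
shaft [ 0.5271 -0.0733  0.089 ] tri (array([ 0.5261, -0.0743,  0.0911]), np.float64(0.00325015729573729))
gb [ 0.5677 -0.0357  0.06  ]
gb [ 0.5663 -0.1132  0.06  ]
gb [ 0.4875 -0.113   0.06  ]
gb [ 0.4889 -0.034   0.06  ]
[array([0.575 , 0.2474, 0.06  ]), array([0.4887, 0.2489, 0.06  ])]
gb centre [ 0.5276 -0.074   0.06  ]
rail edges z.042 [ 0.4846 -0.0318  0.042 ] [0.4877 0.2372 0.042 ]
screw line [0.5302 0.2389 0.03  ] [ 0.5266 -0.0355  0.03  ]
ptr tip [0.5775 0.1524 0.057 ] [0.6102 0.1514 0.057 ]
ptr tri (array([0.5775, 0.1521, 0.0595]), np.float64(4.498824648447638e-05))
line tri (array([0.5699, 0.0894, 0.0632]), np.float64(0.001675875393572018))
line [0.5706 0.091  0.042 ]
line [0.5706 0.0906 0.05  ]
line [0.5705 0.0904 0.055 ]
```

Candidates in the top view: dark hub with a red knob at (435,274)/(447,305), and blue cranks at (399,224) and (446,235). Only the first has the dark hub, aluminium arm and red knob, and the crop confirms it. The real pointer is the white block at (229,227), not the pink one at (213,190). Sizes check out: hub to knob is 66 mm, the knob top is at 84 mm, and the shaft lies on the gearbox centre.

```bash
cat >> h.py <<'E'
def go(x,y,z,yawdeg,s=None):
    s=s or r.state(); T=pose(s); G=R.from_euler('xyz',[np.pi,0,np.radians(yawdeg)]).as_matrix()
    sh=T[:3,:3].T@(np.array([x,y,z])-T[:3,3]); rv=R.from_matrix(T[:3,:3].T@G).as_rotvec()
    print("shift",np.round(sh,4),"rot",np.round(rv,4))
E
python3 -c "
from h import *
go(.4745,-.337,.14,7.7)"
```

```text
shift [ 0.3259 -0.1425  0.0909] rot [-1.000e-03  1.000e-04  2.244e-01]
```

>>> {"fn": "servo_tool", "kwargs": {"series": "0.055 -0.024 0 0 0 0.04 1; 0.11 -0.048 0 0 0 0.08 1; 0.165 -0.072 0 0 0 0.12 1; 0.22 -0.096 0 0 0 0.16 1; 0.275 -0.12 0.03 0 0 0.2 1; 0.326 -0.1425 0.06 0 0 0.2244 1; 0.326 -0.1425 0.091 -0.001 0 0.2244 1; 0.326 -0.1425 0.091 -0.001 0 0.2244 1; 0.326 -0.1425 0.091 -0.001 0 0.2244 1"}}

```text
time: 1.27
position: [0.4744, -0.3386, 0.1416]
eef_rot: [3.139, -0.001, 0.133]
ft_force: [0.2, -1.0, 0.5]
gripper_width: 0.0858
```

```bash
python3 - <<'E'
from h import *
s=r.state(); print(s["time"],s["position"],s["eef_rot"]); snap("wrist","w1")
print(proj("wrist",[.4745,-.337,.04],s),proj("wrist",[.409,-.346,.084],s))
E
```

```text
1.275 [ 0.47443547 -0.33861754  0.14158718] [ 3.13946257e+00 -7.09738479e-04  1.32788276e-01]
[276.79307403 203.8816046 ] [277.02210024 308.41445961]
```

View pics/w1.png

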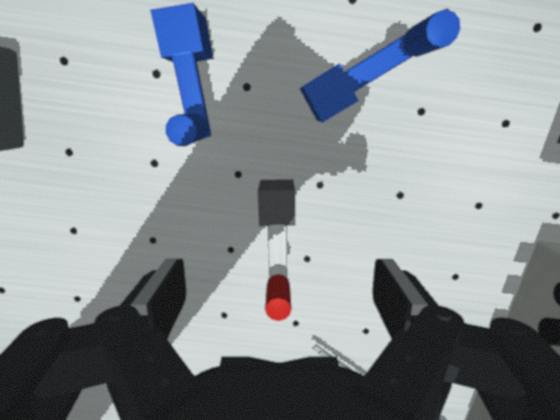

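>>> {"fn": "servo_tool", "kwargs": {"series": "0 0 0.045 0 0 0 1; 0 0 0.09 0 0 0 1; 0 0 0.12 0 0 0 1; 0 0 0.134 0 0 0 1; 0 0 0.134 0 0 0 1; 0 0 0.134 0 0 0 0.3; 0 0 0.134 0 0 0 0.1; 0 0 0.134 0 0 0 0.1; 0 0 0.134 0 0 0 0.1; 0 0 0.134 0 0 0 0.1", "force": 40}}

```text
time: 2.58
position: [0.4752, -0.3376, 0.0071]
eef_rot: [3.14, -0.001, 0.134]
ft_force: [-0.9, 0.6, 6.5]
gripper_width: 0.0298
```

```bash
python3 - <<'E'
from h import *
s=r.state(); print(s["time"],s["position"],s["eef_rot"],s["gripper_width"],s["ft_force"]); snap("wrist","w2")
E
```

```text
2.575 [ 0.47519    -0.33763452  0.00708619] [ 3.13985488e+00 -8.79083911e-04  1.34453099e-01] 0.029788473614205727 [-0.9336328   0.59166326  6.4560771 ]
```

View pics/w2.png

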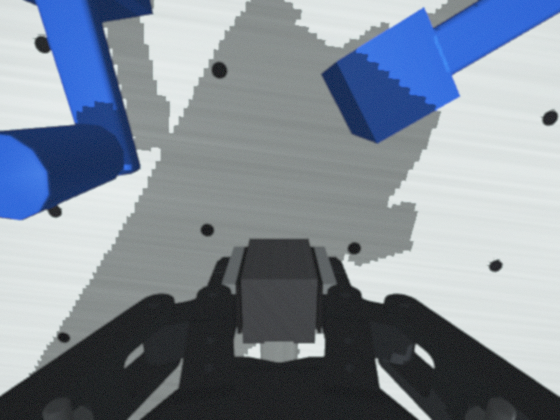

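>>> {"fn": "servo_tool", "kwargs": {"series": "0 0 -0.03 0 0 0 0.1; 0 0 -0.08 0 0 0 0.1; 0 0 -0.13 0 0 0 0.1; 0 0 -0.17 0 0 0 0.1; 0 0 -0.17 0 0 0 0.1", "force": 40}}

```text
time: 3.25
position: [0.476, -0.3381, 0.1795]
eef_rot: [3.137, -0.004, 0.134]
ft_force: [0.4, -0.0, -4.0]
gripper_width: 0.0295
```

```bash
python3 - <<'E'
from h import *
import numpy as np
np.set_printoptions(precision=4,suppress=True)
s0=dict(position=np.array([.47519,-.33763,.00709]),eef_rot=np.array([3.13985,-.00088,.13445]))
P=[plane("wrist",p,.04,s0) for p in [(242,278),(317,278),(315,342),(241,342)]]
print(np.array(P)); T=np.linalg.inv(pose(s0))
print("tool frame",[ (T@np.r_[p,1])[:3] for p in P], (T@np.r_[np.mean(P,0),1])[:3])
s=r.state();print(s["position"],s["eef_rot"],s["ft_force"],s["gripper_width"])
snap("wrist","w3")
go(.527,-.0738,.177,-0.8,s)
E
```

```text
[[ 0.4843 -0.3217  0.04  ]
 [ 0.4882 -0.3504  0.04  ]
 [ 0.4587 -0.3546  0.04  ]
 [ 0.4547 -0.3243  0.04  ]]
tool frame [array([ 0.0112, -0.0145, -0.0329]), array([ 0.0112,  0.0145, -0.0329]), array([-0.0185,  0.0147, -0.0329]), array([-0.0185, -0.0159, -0.033 ])] [-0.0037 -0.0003 -0.0329]
[ 0.476  -0.3381  0.1795] [ 3.1368 -0.0041  0.1344] [ 0.3682 -0.012  -4.0126] 0.029509814679145846
shift [ 0.0859 -0.2551  0.0017] rot [ 0.0045 -0.0045  0.1483]
```

View pics/w3.png

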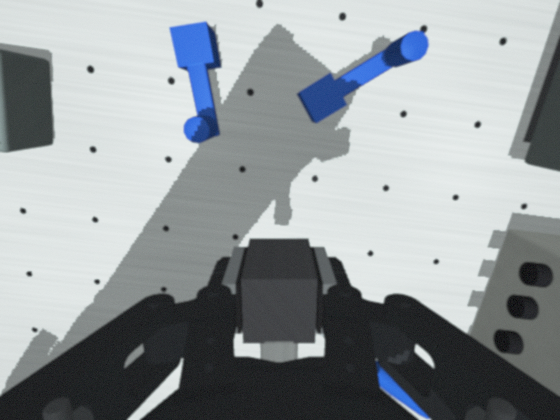

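>>> {"fn": "servo_tool", "kwargs": {"series": "0 -0.05 0 0 0 0.035 0.1; 0 -0.1 0 0 0 0.07 0.1; 0.005 -0.15 0 0 0 0.1 0.1; 0.01 -0.2 0 0 0 0.13 0.1; 0.016 -0.245 0 0 0 0.1483 0.1; 0.016 -0.245 0 0 0 0.1483 0.1; 0.016 -0.245 0 0 0 0.1483 0.1;  0.016 -0.245 0 0 0 0.1483 0.1"}}

```text
time: 4.3
position: [0.4573, -0.0934, 0.1753]
eef_rot: [3.141, 0.001, -0.016]
ft_force: [-0.7, 0.3, -2.2]
gripper_width: 0.0292
```

```bash
python3 - <<'E'
from h import *
s=r.state();print(s["time"],s["position"],s["eef_rot"],s["ft_force"],s["gripper_width"])
im=snap("wrist","w4"); crop(im,180,60,380,210,4,"w4c")
print(proj("wrist",[.527,-.0738,.089],s))
E
```

```text
4.3 [ 0.45727275 -0.09343116  0.17531935] [ 3.14083022e+00  9.72129111e-04 -1.55993248e-02] [-0.72295524  0.2865858  -2.21510773] 0.02921670226887672
[249.29222888 114.3028876 ]
```

View pics/w4.png

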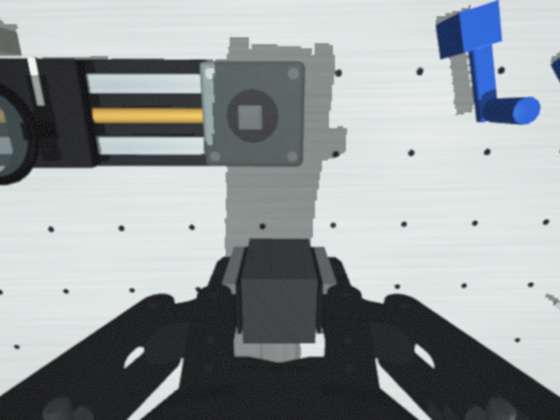

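View pics/w4c.png

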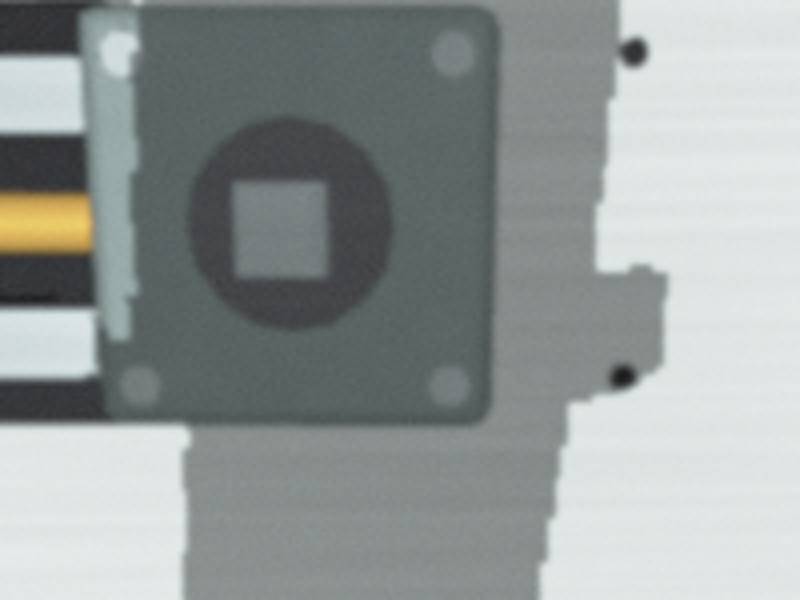

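```bash
python3 - <<'E'
from h import *
np.set_printoptions(precision=4,suppress=True)
s=dict(position=np.array([ 0.45727275,-0.09343116,0.17531935]),eef_rot=np.array([3.14083022,9.72129111e-04,-1.55993248e-02]))
for p in [(233,181),(328,181),(328,278),(233,278),(280.5,229.5),(291,223)]:
    q=((p[0]+.5)/4+179.5,(p[1]+.5)/4+59.5); print(plane("wrist",q,.086,s), plane("wrist",q,.064,s))
# hub center in world by the wrist camera now
T=pose(s); print("hub",(T@[-.0037,-.0003,-.033,1])[:3])
go(.527,-.074,.12,-0.8)
E
```

```text
[ 0.5334 -0.0659  0.086 ] [ 0.5335 -0.0632  0.064 ]
[ 0.5331 -0.0824  0.086 ] [ 0.5332 -0.0813  0.064 ]
[ 0.5167 -0.0819  0.086 ] [ 0.5152 -0.0807  0.064 ]
[ 0.5169 -0.065   0.086 ] [ 0.5155 -0.0623  0.064 ]
[ 0.5251 -0.0738  0.086 ] [ 0.5245 -0.0719  0.064 ]
[ 0.5262 -0.0757  0.086 ] [ 0.5256 -0.0739  0.064 ]
hub [ 0.4536 -0.093   0.2083]
shift [ 0.0693 -0.0205  0.0554] rot [ 0.0008  0.0007 -0.0016]
```

>>> {"fn": "servo_tool", "kwargs": {"series": "0.035 -0.01 0 0.0008 0.0007 0 0.1; 0.0712 -0.0195 0 0.0008 0.0007 0 0.1; 0.0712 -0.0195 0.04 0.0008 0.0007 0 0.1; 0.0712 -0.0195 0.07 0.0008 0.0007 0 0.1; 0.0712 -0.0195 0.07 0.0008 0.0007 0 0.1; 0.0712 -0.0195 0.07 0.0008 0.0007 0 0.1"}}

```text
time: 5.1
position: [0.5299, -0.0744, 0.1072]
eef_rot: [3.141, -0.002, -0.015]
ft_force: [0.2, -0.2, -1.7]
gripper_width: 0.0293
```

```bash
python3 - <<'E'
from h import *
s=r.state();print(s["time"],s["position"],s["eef_rot"],s["ft_force"],s["gripper_width"])
im=snap("scene","s5"); crop(im,160,140,310,260,5,"s5c")
E
```

```text
5.1 [ 0.5298522  -0.07438186  0.10722535] [ 3.14122877e+00 -2.25736841e-03 -1.45823823e-02] [ 0.19776512 -0.24344814 -1.72045535] 0.02930733012151519
```

View pics/s5c.png

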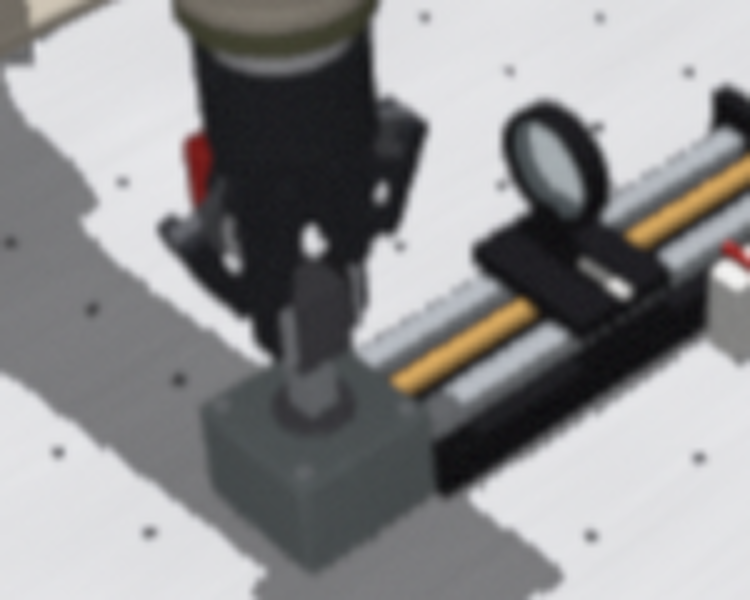

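>>> {"fn": "servo_tool", "kwargs": {"series": "-0.0012 0 0.008 0 0 0 0.1; -0.0012 0 0.014 0 0 0 0.1; -0.0012 0 0.02 0 0 0 0.1; -0.0012 0 0.026 0 0 0 0.1; -0.0012 0 0.026 0 0 0 0.1"}}

```text
time: 5.78
position: [0.5279, -0.0738, 0.0796]
eef_rot: [3.142, -0.001, -0.014]
ft_force: [0.4, -0.1, -1.8]
gripper_width: 0.0296
```

>>> {"fn": "servo_tool", "kwargs": {"series": "0 0 0.005 0 0 0 0.1; 0 0 0.009 0 0 0 0.1; 0 0 0.0105 0 0 0 0.1; 0 0 0.0105 0 0 0 0.1"}}

```text
time: 6.28
position: [0.5281, -0.0739, 0.0709]
eef_rot: [3.141, -0.001, -0.014]
ft_force: [-8.1, 0.3, 16.3]
gripper_width: 0.0299
```

>>> {"fn": "servo_tool", "kwargs": {"series": "0 0 0 0 0 0 0.6; 0 0 0 0 0 0 1; 0 0 0 0 0 0 1; 0 0 -0.04 0 0 0 1; 0 0 -0.09 0 0 0 1; -0.02 0 -0.13 0 0 0 1; -0.05 0 -0.13 0 0 0 1; -0.05 0 -0.13 0 0 0 1; -0.05 0 -0.13 0 0 0 1"}}

```text
time: 7.4
position: [0.4782, -0.0732, 0.1994]
eef_rot: [3.141, -0.001, -0.014]
ft_force: [-0.4, -0.4, 0.5]
gripper_width: 0.0854
```

```bash
python3 - <<'E'
from h import *
s=r.state();print(s["time"],s["position"],s["eef_rot"],s["ft_force"],s["gripper_width"])
im=snap("wrist","w6")
im2=snap("scene","s6"); crop(im2,160,140,310,260,5,"s6c")
print(proj("wrist",[.462,-.074,.148],s),proj("wrist",[.527,-.074,.104],s))
E
```

```text
7.4 [ 0.47819472 -0.07324975  0.199446  ] [ 3.14128234e+00 -1.21724521e-03 -1.40200792e-02] [-0.36198653 -0.44001368  0.5063039 ] 0.08543636814974664
[280.76722901 249.52028962] [279.35968319 143.31848041]
```

View pics/w6.png

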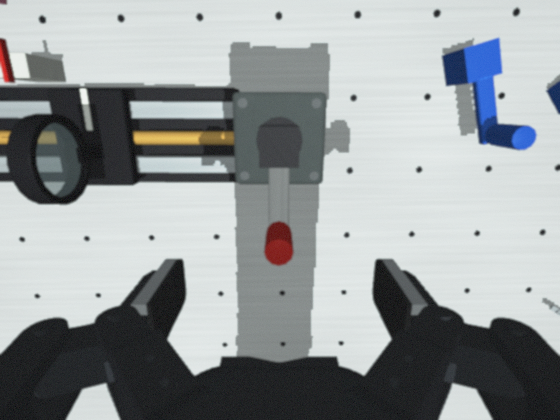

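View pics/s6c.png

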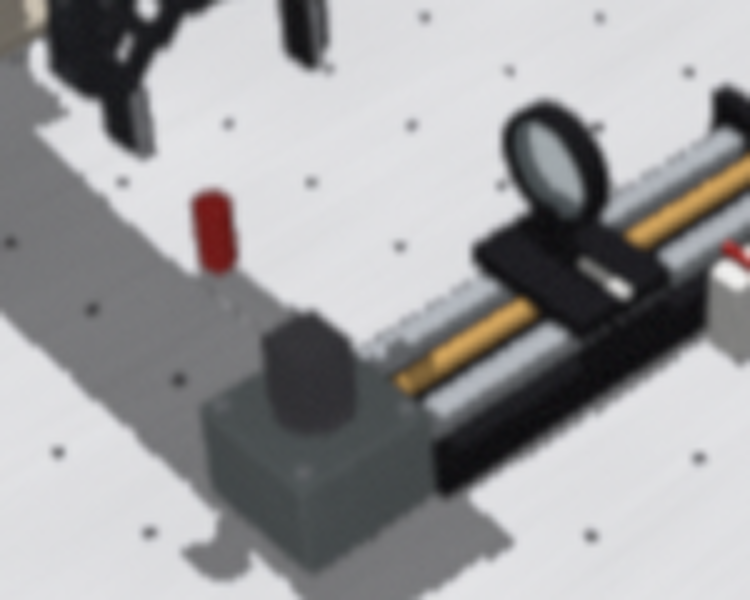

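```bash
python3 - <<'E'
from h import *
np.set_printoptions(precision=4,suppress=True)
im=cv2.imread("pics/w6.png"); crop(im,220,100,340,280,3,"w6c")
s=r.state(); h=cv2.cvtColor(im,cv2.COLOR_BGR2HSV)
m=((h[...,1]>150)&(h[...,2]>120)&((h[...,0]<8)|(h[...,0]>172))).astype(np.uint8); m[:,:200]=0
k,l,st,c=cv2.connectedComponentsWithStats(m); 
for i in range(1,k):
    if st[i,4]>20: print(st[i],c[i],plane("wrist",c[i],.148,s))
t=snap("top","t6"); crop(t,280,200,380,300,6,"t6c")
h=cv2.cvtColor(t,cv2.COLOR_BGR2HSV)
m=((h[...,1]>150)&(h[...,2]>60)&((h[...,0]<8)|(h[...,0]>172))).astype(np.uint8)
k,l,st,c=cv2.connectedComponentsWithStats(m); 
for i in range(1,k):
    if st[i,4]>8: print(st[i],c[i],plane("top",c[i],.148))
E
```

```text
[265 239  27  25 509] [278.3595 251.389 ] [ 0.4609 -0.0722  0.148 ]
[212 185   2  10  10] [212.7 189.5] [0.6539 0.1791 0.148 ]
```

View pics/w6c.png

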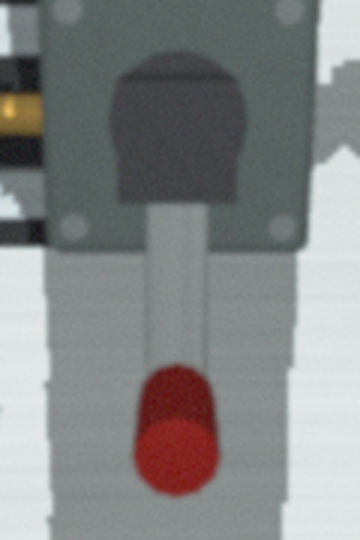

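View pics/t6c.png

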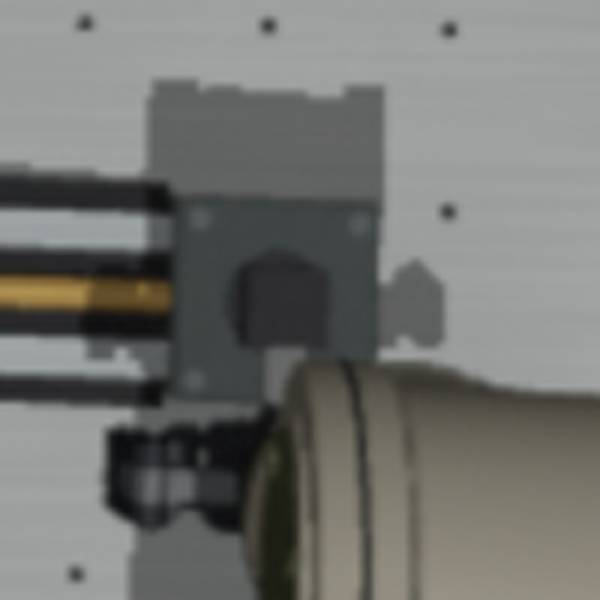

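```bash
python3 -c "
from h import *
go(.4612,-.073,.115,-.8)"
```

```text
shift [-0.0171  0.0002  0.0841] rot [-0.0003 -0.0005  0.0003]
```

>>> {"fn": "servo_tool", "kwargs": {"series": "-0.017 0 0.03 0 0 0 1; -0.017 0 0.065 0 0 0 1; -0.017 0 0.084 0 0 0 1; -0.017 0 0.084 0 0 0 0.5; -0.017 0 0.084 0 0 0 0.1; -0.017 0 0.084 0 0 0 0.05; -0.017 0 0.084 0 0 0 0.05; -0.017 0 0.084 0 0 0 0.05", "force": 25}}

```text
time: 8.55
position: [0.4612, -0.073, 0.116]
eef_rot: [3.141, -0.002, -0.014]
ft_force: [-1.5, 0.5, 3.0]
gripper_width: 0.0191
```

```bash
python3 - <<'E'
from h import *
s=r.state();print(s["time"],s["position"],s["eef_rot"],s["ft_force"],s["gripper_width"])
im=snap("wrist","w7")
E
```

```text
8.55 [ 0.46121154 -0.07302529  0.11599717] [ 3.14110492e+00 -1.63245898e-03 -1.39820524e-02] [-1.51420215  0.50632766  2.97819774] 0.019096536996438766
```

View pics/w7.png

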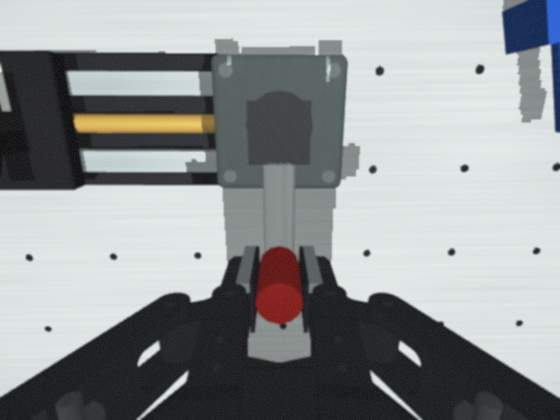

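>>> {"fn": "servo_tool", "kwargs": {"series": "0.0032 -0.0201 0 0 0 0 0.05; 0.0124 -0.0382 0 0 0 0 0.05; 0.0268 -0.0526 0 0 0 0 0.05; 0.0449 -0.0618 0 0 0 0 0.05; 0.065 -0.065 0 0 0 0 0.05"}}

```text
time: 9.22
position: [0.5274, -0.0085, 0.1159]
eef_rot: [3.141, -0.001, -0.013]
ft_force: [-2.0, -3.1, 2.5]
gripper_width: 0.0188
```

>>> {"fn": "servo_tool", "kwargs": {"series": "0.0201 0.0032 0 0 0 0 0.05; 0.0382 0.0124 0 0 0 0 0.05; 0.0526 0.0268 0 0 0 0 0.05; 0.0618 0.0449 0 0 0 0 0.05; 0.065 0.065 0 0 0 0 0.05; 0.0618 0.0851 0 0 0 0 0.05; 0.0526 0.1032 0 0 0 0 0.05; 0.0382 0.1176 0 0 0 0 0.05; 0.0201 0.1268 0 0 0 0 0.05; 0 0.13 0 0 0 0 0.05"}}

```text
time: 10.48
position: [0.524, -0.1398, 0.1157]
eef_rot: [3.142, -0.001, -0.015]
ft_force: [0.9, 4.8, 2.4]
gripper_width: 0.0189
```

```bash
python3 - <<'E'
from h import *
s=r.state();print(s["time"],s["position"],s["eef_rot"],s["ft_force"],s["gripper_width"])
im=snap("scene","s8"); crop(im,160,110,350,260,4,"s8c")
E
```

```text
10.475 [ 0.52396395 -0.13977739  0.11574303] [ 3.14152942e+00 -1.11591591e-03 -1.51852379e-02] [0.88337644 4.80355998 2.39121882] 0.018945486274832106
```

View pics/s8c.png

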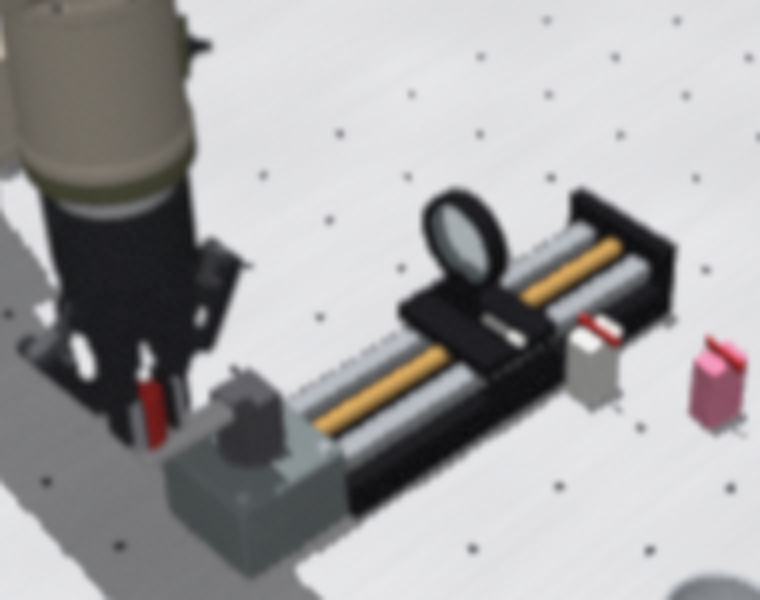

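>>> {"fn": "servo_tool", "kwargs": {"series": "-0.0201 -0.0032 0 0 0 0 0.05; -0.0382 -0.0124 0 0 0 0 0.05; -0.0526 -0.0268 0 0 0 0 0.05; -0.0618 -0.0449 0 0 0 0 0.05; -0.065 -0.065 0 0 0 0 0.05; -0.0618 -0.0851 0 0 0 0 0.05; -0.0526 -0.1032 0 0 0 0 0.05; -0.0382 -0.1176 0 0 0 0 0.05; -0.0201 -0.1268 0 0 0 0 0.05; 0 -0.13 0 0 0 0 0.05; 0.0201 -0.1268 0 0 0 0 0.05; 0.0382 -0.1176 0 0 0 0 0.05; 0.0526 -0.1032 0 0 0 0 0.05; 0.0618 -0.0851 0 0 0 0 0.05; 0.065 -0.065 0 0 0 0 0.05; 0.0618 -0.0449 0 0 0 0 0.05; 0.0526 -0.0268 0 0 0 0 0.05; 0.0382 -0.0124 0 0 0 0 0.05; 0.0201 -0.0032 0 0 0 0 0.05; 0 0 0 0 0 0 0.05"}}

```text
time: 13.02
position: [0.5243, -0.1397, 0.1158]
eef_rot: [3.141, -0.001, -0.015]
ft_force: [2.5, 3.5, 4.0]
gripper_width: 0.0193
```

```bash
python3 - <<'E'
from h import *
s=r.state();print(s["time"],s["position"],s["eef_rot"],s["ft_force"],s["gripper_width"])
im=snap("top","t9"); crop(im,180,190,360,290,4,"t9c")
im=snap("scene","s9"); crop(im,240,140,350,230,6,"s9c")
E
```

```text
13.025 [ 0.52432005 -0.13974237  0.11581982] [ 3.14111001e+00 -1.15839084e-03 -1.50178972e-02] [2.46504765 3.52623871 3.9625857 ] 0.019263135862573312
```

View pics/t9c.png

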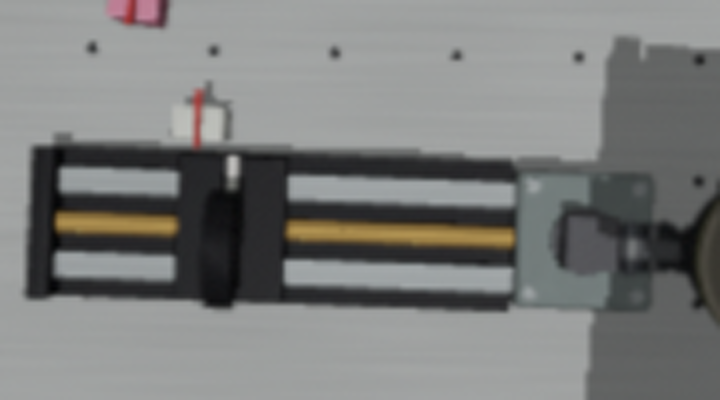

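View pics/s9c.png

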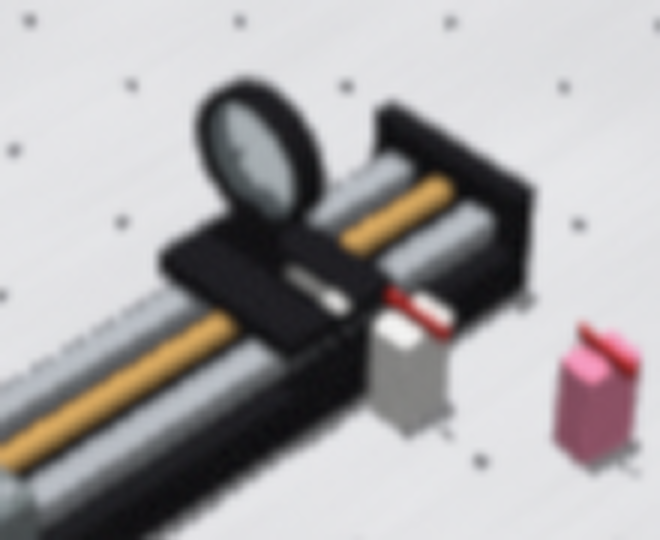

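>>> {"fn": "servo_tool", "kwargs": {"series": "-0.0201 -0.0032 0 0 0 0 0.05; -0.0382 -0.0124 0 0 0 0 0.05; -0.0526 -0.0268 0 0 0 0 0.05; -0.0618 -0.0449 0 0 0 0 0.05; -0.065 -0.065 0 0 0 0 0.05; -0.0618 -0.0851 0 0 0 0 0.05; -0.0526 -0.1032 0 0 0 0 0.05; -0.0382 -0.1176 0 0 0 0 0.05; -0.0201 -0.1268 0 0 0 0 0.05; 0 -0.13 0 0 0 0 0.05; 0.0201 -0.1268 0 0 0 0 0.05; 0.0382 -0.1176 0 0 0 0 0.05; 0.0526 -0.1032 0 0 0 0 0.05; 0.0618 -0.0851 0 0 0 0 0.05; 0.065 -0.065 0 0 0 0 0.05; 0.065 -0.065 0 0 0 0 0.05; 0.065 -0.065 0 0 0 0 0.05"}}

```text
time: 15.25
position: [0.592, -0.0753, 0.1166]
eef_rot: [3.14, -0.003, -0.014]
ft_force: [5.1, -1.3, 6.6]
gripper_width: 0.0191
```

```bash
python3 - <<'E'
from h import *
np.set_printoptions(precision=4,suppress=True)
s=r.state();print(s["time"],s["position"],s["eef_rot"],s["ft_force"],s["gripper_width"])
a=[snap("top","t10")]+[r.capture("top")[:,:,::-1] for _ in range(3)]
im=np.mean(a,0).astype(np.uint8); crop(im,210,200,270,260,10,"t10c")
im=snap("scene","s10"); crop(im,270,160,340,220,10,"s10c")
im=snap("wrist","w10")
E
```

```text
15.25 [ 0.592  -0.0753  0.1166] [ 3.1404 -0.0035 -0.0144] [ 5.077  -1.2516  6.6176] 0.01905663586197659
```

View pics/t10c.png

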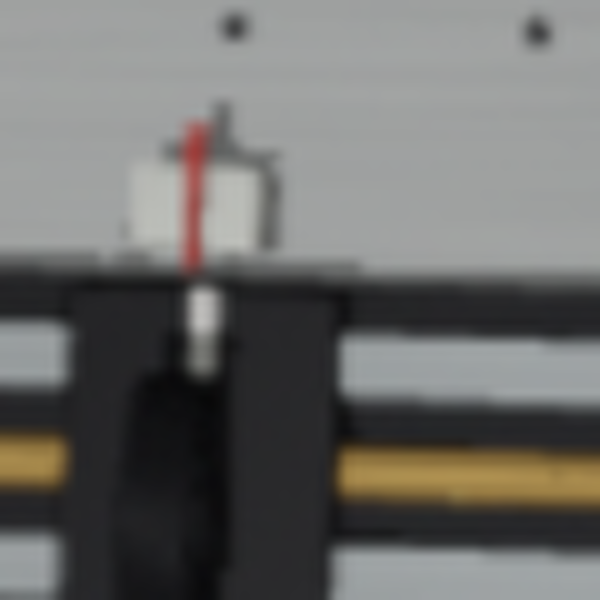

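View pics/s10c.png

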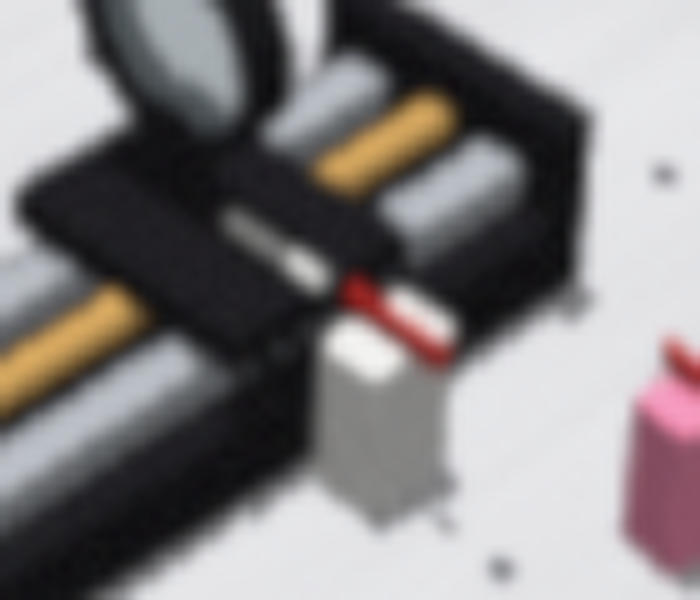

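View pics/w10.png

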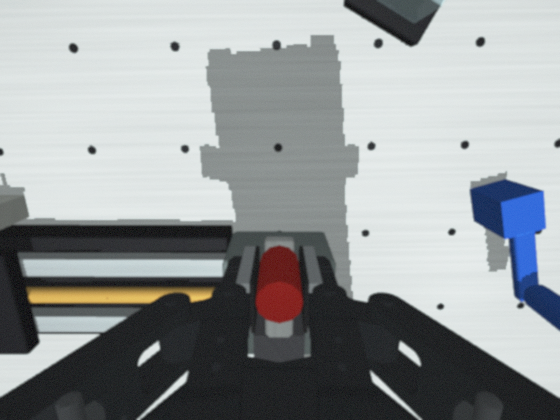

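>>> {"fn": "servo_tool", "kwargs": {"series": "-0.0022 0.0168 0 0 0 0 0.05; -0.0087 0.0325 0 0 0 0 0.05; -0.019 0.046 0 0 0 0 0.05; -0.019 0.046 0 0 0 0 0.05; -0.019 0.046 0 0 0 0 0.05"}}

```text
time: 16.18
position: [0.5715, -0.1218, 0.1163]
eef_rot: [3.139, -0.002, -0.015]
ft_force: [2.3, -3.8, 7.8]
gripper_width: 0.0193
```

```bash
python3 - <<'E'
from h import *
np.set_printoptions(precision=4,suppress=True)
s=r.state();print(s["time"],s["position"],s["eef_rot"],s["ft_force"],s["gripper_width"])
a=[snap("top","t11")]+[r.capture("top")[:,:,::-1] for _ in range(3)]
im=np.mean(a,0).astype(np.uint8); cv2.imwrite("pics/t11m.png",im); crop(im,210,200,270,260,10,"t11c")
im=snap("scene","s11"); crop(im,270,160,340,220,10,"s11c")
E
```

```text
16.175 [ 0.5715 -0.1218  0.1163] [ 3.1395 -0.0017 -0.0151] [ 2.2894 -3.7789  7.7728] 0.019262450501669297
```

View pics/t11c.png

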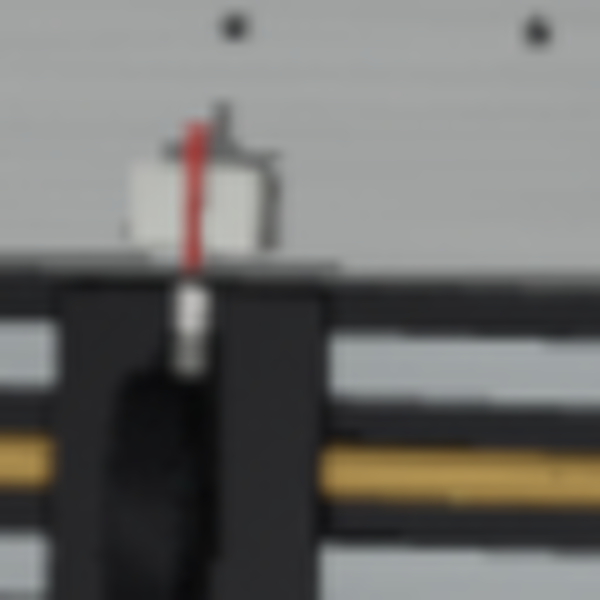

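View pics/s11c.png

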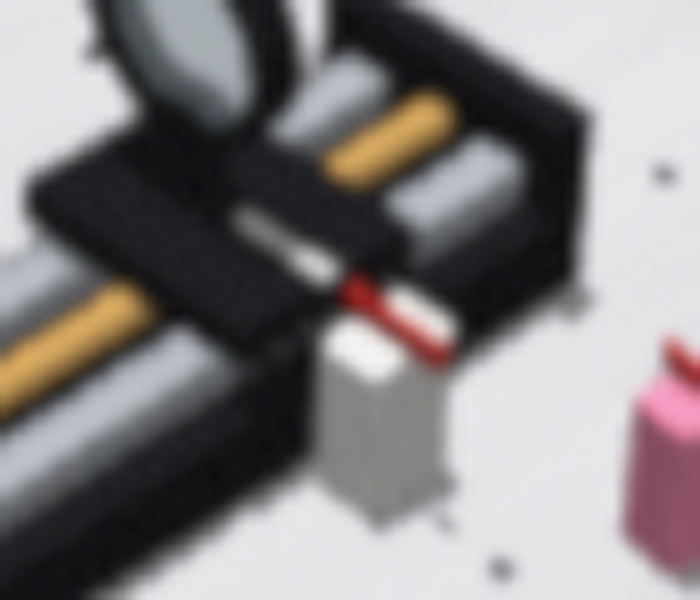

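>>> {"fn": "servo_tool", "kwargs": {"series": "0 0 0 0 0 0 0.4; 0 0 0 0 0 0 0.8; 0 0 0 0 0 0 1; 0 0 -0.04 0 0 0 1; 0 0 -0.09 0 0 0 1; 0.004 -0.05 -0.11 0 0 0 1; 0.006 -0.1 -0.11 0 0 0 1; 0.008 -0.15 -0.1 0 0 0 1; 0.01 -0.2 -0.09 0 0 0 1; 0.01 -0.25 -0.085 0 0 0 1; 0.01 -0.274 -0.085 0 0 0 1; 0.01 -0.274 -0.085 0 0 0 1; 0.01 -0.274 -0.085 0 0 0 1; 0.01 -0.274 -0.085 0 0 0 1"}}

```text
time: 18.18
position: [0.5854, 0.1518, 0.2005]
eef_rot: [3.141, -0.001, -0.016]
ft_force: [0.8, 0.6, -0.1]
gripper_width: 0.085
```

```bash
python3 - <<'E'
from h import *
s=r.state();print(s["time"],s["position"],s["eef_rot"],s["ft_force"])
im=snap("wrist","w12"); crop(im,200,120,360,270,5,"w12c")
im=snap("scene","s12"); crop(im,160,130,350,260,4,"s12c")
E
```

```text
18.175 [0.5853564  0.15180775 0.20052525] [ 3.14067240e+00 -1.04538447e-03 -1.59268962e-02] [ 0.82396212  0.63589187 -0.08963235]
```

View pics/w12.png

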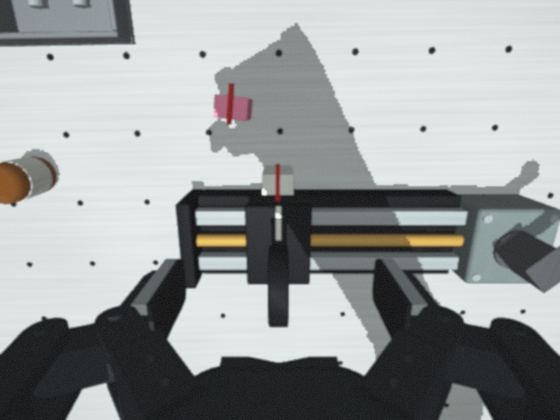

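View pics/w12c.png

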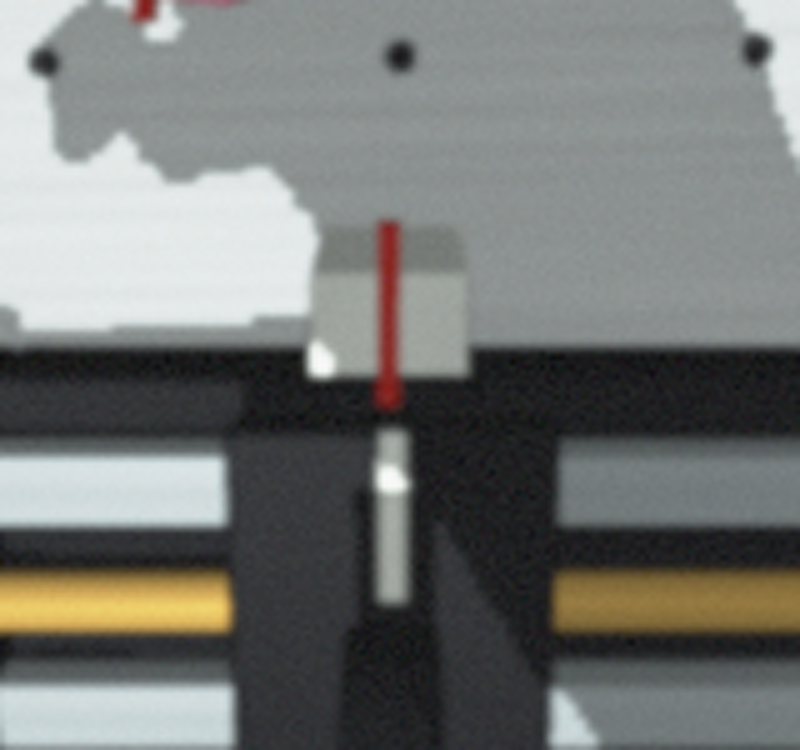

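View pics/s12c.png

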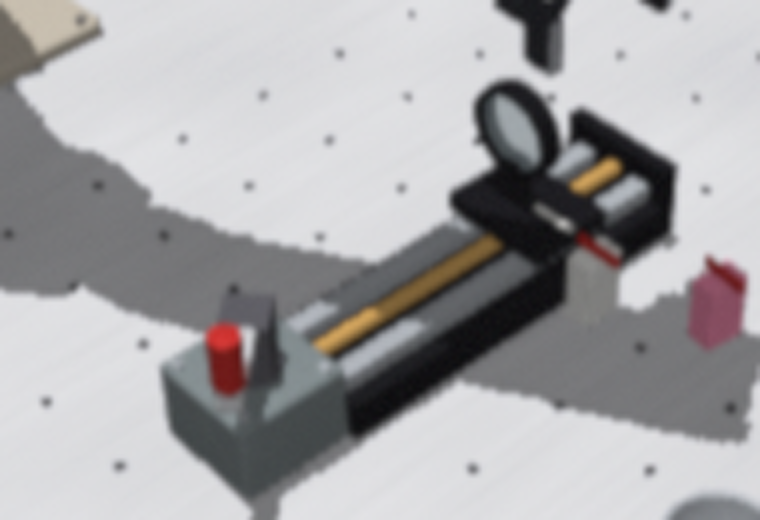

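```bash
python3 - <<'E'
from h import *
np.set_printoptions(precision=4,suppress=True)
im=cv2.imread("pics/w12.png").astype(float); s=r.state()
red=im[...,2]-(im[...,0]+im[...,1])/2; br=im.mean(2)
for v in range(166,202,3):
    w=np.clip(red[v,266:292]-40,0,None); 
    if w.sum()>20: u=(w*np.arange(266,292)).sum()/w.sum(); print("ptr",v,round(u,2),plane("wrist",(u,v),.057,s))
for v in range(204,242,3):
    w=np.clip(br[v,268:290]-90,0,None)
    if w.sum()>20: u=(w*np.arange(268,290)).sum()/w.sum(); print("line",v,round(u,2),*[plane("wrist",(u,v),z,s)[:2] for z in (.05,.057)])
E
```

```text
ptr 166 277.33 [0.6086 0.1534 0.057 ]
ptr 169 277.35 [0.6059 0.1534 0.057 ]
ptr 172 277.34 [0.6031 0.1535 0.057 ]
ptr 175 277.34 [0.6003 0.1535 0.057 ]
ptr 178 277.32 [0.5975 0.1536 0.057 ]
ptr 181 277.18 [0.5947 0.1538 0.057 ]
ptr 184 277.21 [0.5919 0.1538 0.057 ]
ptr 187 277.19 [0.5891 0.1538 0.057 ]
ptr 190 277.16 [0.5862 0.1539 0.057 ]
ptr 193 277.17 [0.5834 0.1539 0.057 ]
ptr 196 277.16 [0.5805 0.154  0.057 ]
ptr 199 277.14 [0.5776 0.1541 0.057 ]
line 207 278.0 [0.5675 0.1534] [0.5697 0.1534]
line 210 277.94 [0.5645 0.1535] [0.5668 0.1535]
line 213 277.39 [0.5615 0.1541] [0.5638 0.1541]
line 216 277.88 [0.5584 0.1537] [0.5608 0.1536]
line 219 277.96 [0.5553 0.1537] [0.5578 0.1536]
line 222 277.99 [0.5522 0.1537] [0.5548 0.1536]
line 225 277.95 [0.5491 0.1538] [0.5517 0.1537]
line 228 277.96 [0.5459 0.1538] [0.5486 0.1538]
line 231 277.92 [0.5428 0.1539] [0.5456 0.1538]
line 234 277.98 [0.5396 0.1539] [0.5425 0.1538]
line 237 277.99 [0.5364 0.1539] [0.5393 0.1539]
line 240 277.99 [0.5332 0.154 ] [0.5362 0.1539]
```

The line is 0.8 mm short of the pointer, so I'll regrip and wind about 12° more.

>>> {"fn": "servo_tool", "kwargs": {"series": "0 0.05 0 0 0 0 1; -0.002 0.1 -0.02 0 0 0 1; -0.004 0.15 -0.025 0 0 0 1; -0.006 0.2 -0.025 0 0 0 1; -0.008 0.25 -0.025 0 0 0 1; -0.01 0.274 -0.025 0 0 0 1; -0.01 0.274 -0.005 0 0 0 1; -0.01 0.274 0.03 0 0 0 1; -0.01 0.274 0.06 0 0 0 1; -0.01 0.274 0.085 0 0 0 1; -0.01 0.274 0.085 0 0 0 0.5; -0.01 0.274 0.085 0 0 0 0.1; -0.01 0.274 0.085 0 0 0 0.05; -0.01 0.274 0.085 0 0 0 0.05; -0.01 0.274 0.085 0 0 0 0.05"}}

```text
time: 20.15
position: [0.5721, -0.1208, 0.1165]
eef_rot: [3.141, -0.003, -0.014]
ft_force: [1.5, -1.2, 3.3]
gripper_width: 0.0187
```

>>> {"fn": "servo_tool", "kwargs": {"series": "-0.005 0.0046 0 0 0 0 0.05; -0.0106 0.0086 0 0 0 0 0.05; -0.0106 0.0086 0 0 0 0 0.05; -0.0106 0.0086 0 0 0 0 0.05; -0.0106 0.0086 0 0 0 0 0.4; -0.0106 0.0086 0 0 0 0 0.8; -0.0106 0.0086 0 0 0 0 1; -0.0106 0.0086 -0.04 0 0 0 1; -0.0106 0.0086 -0.09 0 0 0 1; -0.007 -0.04 -0.11 0 0 0 1; 0 -0.09 -0.11 0 0 0 1; 0.008 -0.14 -0.1 0 0 0 1; 0.01 -0.19 -0.09 0 0 0 1; 0.01 -0.24 -0.085 0 0 0 1; 0.01 -0.274 -0.085 0 0 0 1; 0.01 -0.274 -0.085 0 0 0 1; 0.01 -0.274 -0.085 0 0 0 1; 0.01 -0.274 -0.085 0 0 0 1"}}

```text
time: 22.4
position: [0.5853, 0.1518, 0.2005]
eef_rot: [3.141, -0.001, -0.016]
ft_force: [0.1, 0.7, -0.1]
gripper_width: 0.0854
```

```bash
python3 - <<'E'
from h import *
np.set_printoptions(precision=4,suppress=True)
s=r.state();print(s["time"],s["position"],s["eef_rot"])
im=snap("wrist","w13").astype(float); a=snap("scene","s13"); snap("top","t13")
red=im[...,2]-(im[...,0]+im[...,1])/2; br=im.mean(2)
P=[];L=[]
for v in range(166,200,3):
    w=np.clip(red[v,266:292]-40,0,None); 
    if w.sum()>20: u=(w*np.arange(266,292)).sum()/w.sum(); P.append(plane("wrist",(u,v),.057,s)[:2])
for v in range(207,242,3):
    w=np.clip(br[v,264:290]-90,0,None)
    if w.sum()>20: u=(w*np.arange(264,290)).sum()/w.sum(); L.append(plane("wrist",(u,v),.055,s)[:2])
P=np.array(P);L=np.array(L);print(P[-3:],L[:4])
print(np.polyval(np.polyfit(P[:,0],P[:,1],1),.57),np.polyval(np.polyfit(L[:,0],L[:,1],1),.57))
crop(a,160,130,350,260,4,"s13c")
crop(im.astype(np.uint8),200,120,360,270,5,"w13c")
E
```

```text
22.4 [0.5853 0.1518 0.2005] [ 3.1407 -0.0009 -0.0159]
[[0.5834 0.1535]
 [0.5806 0.1536]
 [0.5777 0.1537]] [[0.5692 0.1536]
 [0.5662 0.1544]
 [0.5632 0.1542]
 [0.5602 0.1538]]
0.15385416514263733 0.15391658882140627
```

View pics/s13c.png

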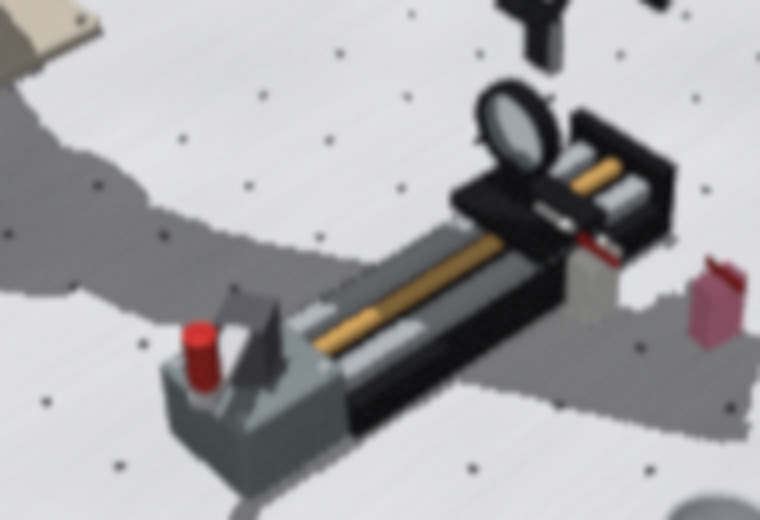

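View pics/w13c.png

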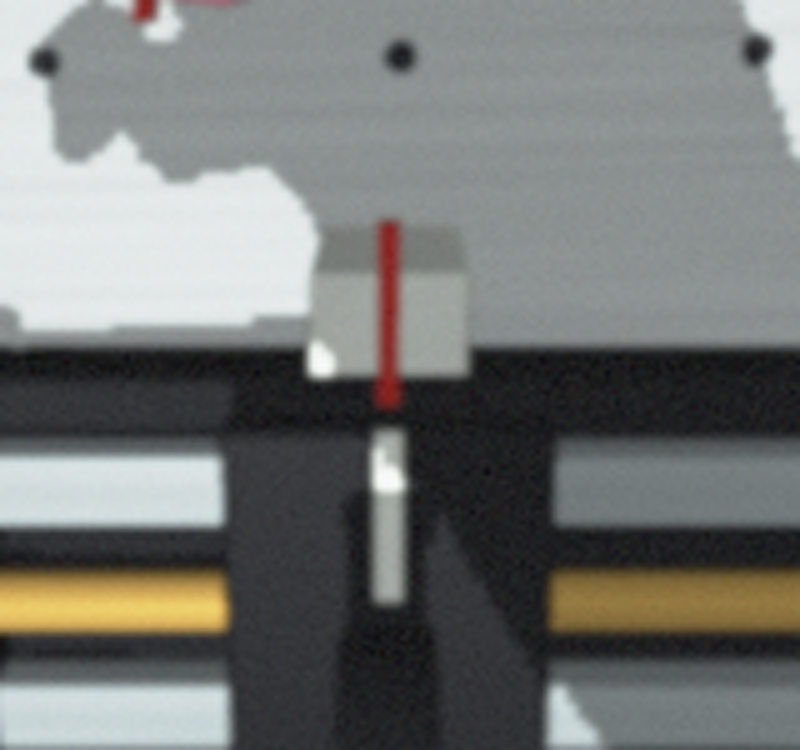

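View pics/t13.png

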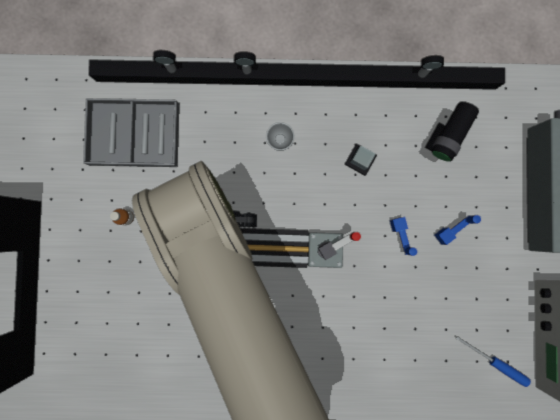

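The line is now level with the pointer. I'll check the knob height to confirm the crank is still fully home.

```bash
python3 - <<'E'
from h import *
np.set_printoptions(precision=4,suppress=True)
C={}
for n,f in (("top","t13"),("scene","s13")):
    im=cv2.imread(f"pics/{f}.png"); h=cv2.cvtColor(im,cv2.COLOR_BGR2HSV)
    m=((h[...,1]>150)&(h[...,2]>(60 if n=="top" else 60))&((h[...,0]<8)|(h[...,0]>172))).astype(np.uint8)
    k,l,st,c=cv2.connectedComponentsWithStats(m)
    for i in range(1,k):
        if st[i,4]>20: print(n,st[i],c[i])
a=cv2.imread("pics/s13.png"); crop(a,190,195,240,245,12,"s13d")
a=cv2.imread("pics/t13.png"); crop(a,310,220,370,270,12,"t13d")
E
```

```text
top [351 233   9   7  55] [355.2545 236.    ]
scene [206 211   8  17 109] [210.0275 218.3028]
```

View pics/s13d.png

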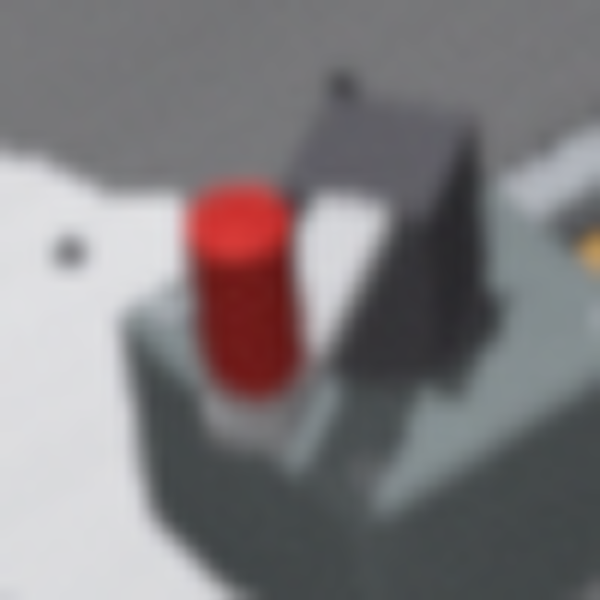

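View pics/t13d.png

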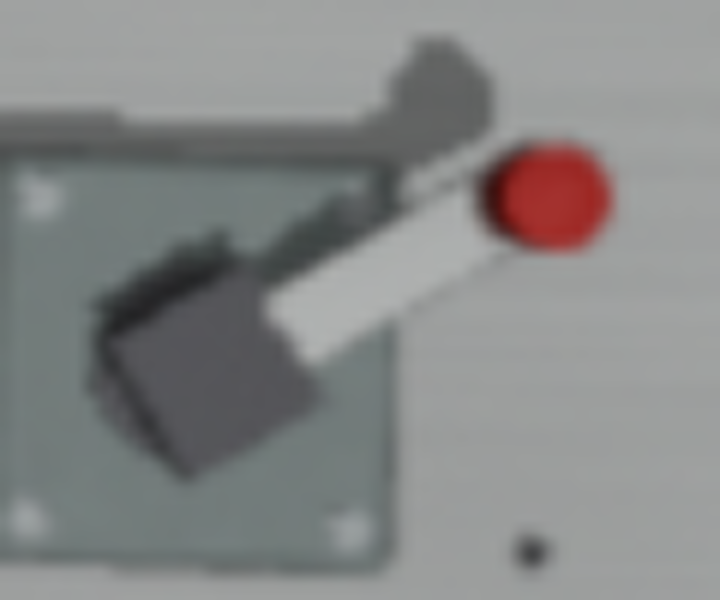

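```bash
python3 - <<'E'
from h import *
np.set_printoptions(precision=4,suppress=True)
T=lambda x,y,ox,oy:((x+.5)/12+ox-.5,(y+.5)/12+oy-.5)
print("knob top",tri("top",T(555,196,310,220),"scene",T(238,222,190,195)))
print("hub top",tri("top",T(216,372,310,220),"scene",T(383,151,190,195)))
print("hub corner (lower right in scene)",tri("top",T(262,270,310,220),"scene",T(425,217,190,195)))
E
```

```text
knob top (array([ 0.5598, -0.1296,  0.1484]), np.float64(0.002878269375823051))
hub top (array([ 0.5264, -0.0738,  0.1076]), np.float64(0.001406657591383994))
hub corner (lower right in scene) (array([ 0.5461, -0.0811,  0.1085]), np.float64(0.0007598907401528605))
```

Heights agree within camera bias: the knob top reads 148 mm and the hub top 105 to 107 mm, against 104 mm expected. To settle it, I'll probe the hub top from above with closed fingers and light force.

```bash
python3 -c "
from h import *
go(.5265,-.074,.11,-.9)"
```

```text
shift [-0.0554  0.2272  0.0907] rot [ 0.0005 -0.0012  0.0005]
```

>>> {"fn": "servo_tool", "kwargs": {"series": "0 0.05 0 0 0 0 0.5; -0.01 0.1 -0.01 0 0 0 0; -0.03 0.15 -0.01 0 0 0 0; -0.045 0.2 -0.01 0 0 0 0; -0.0554 0.2272 0 0 0 0 0; -0.0554 0.2272 0.04 0 0 0 0; -0.0554 0.2272 0.075 0 0 0 0; -0.0554 0.2272 0.087 0 0 0 0; -0.0554 0.2272 0.087 0 0 0 0"}}

```text
time: 23.68
position: [0.5265, -0.0731, 0.1137]
eef_rot: [-3.142, -0.0, -0.014]
ft_force: [-0.7, 0.6, 0.5]
gripper_width: 0.0003
```

>>> {"fn": "servo_tool", "kwargs": {"series": "0 0 0.004 0 0 0 0; 0 0 0.006 0 0 0 0; 0 0 0.008 0 0 0 0; 0 0 0.008 0 0 0 0"}}

```text
time: 24.18
position: [0.5266, -0.0731, 0.1056]
eef_rot: [3.141, -0.001, -0.014]
ft_force: [-0.1, -0.2, 0.1]
gripper_width: -0.0002
```

>>> {"fn": "servo_tool", "kwargs": {"series": "0 0 0.001 0 0 0 0; 0 0 0.002 0 0 0 0; 0 0 0.0025 0 0 0 0; 0 0 0.0025 0 0 0 0"}}

```text
time: 24.68
position: [0.5269, -0.073, 0.1041]
eef_rot: [3.141, -0.002, -0.014]
ft_force: [-3.5, 0.4, 10.1]
gripper_width: -0.0
```

The probe touched at z = 104.1 mm with 10 N, so the crank is fully home. Now I'll back off and take a last look.

>>> {"fn": "servo_tool", "kwargs": {"series": "0 0 -0.04 0 0 0 0; 0 0 -0.08 0 0 0 0; 0.01 -0.05 -0.1 0 0 0 0.5; 0.03 -0.1 -0.1 0 0 0 1; 0.045 -0.15 -0.1 0 0 0 1; 0.055 -0.2 -0.097 0 0 0 1; 0.0554 -0.2272 -0.097 0 0 0 1; 0.0554 -0.2272 -0.097 0 0 0 1; 0.0554 -0.2272 -0.097 0 0 0 1"}}

```text
time: 25.8
position: [0.5852, 0.1523, 0.1999]
eef_rot: [3.141, -0.001, -0.015]
ft_force: [0.4, -1.0, -0.3]
gripper_width: 0.0855
```

```bash
python3 - <<'E'
from h import *
s=r.state();print(s["time"],s["position"],s["ft_force"])
im=snap("wrist","w14"); snap("scene","s14"); crop(im,200,120,360,270,5,"w14c")
E
```

```text
25.8 [0.58523048 0.15229573 0.19989483] [ 0.42127882 -1.01721972 -0.25804292]
```

View pics/w14c.png

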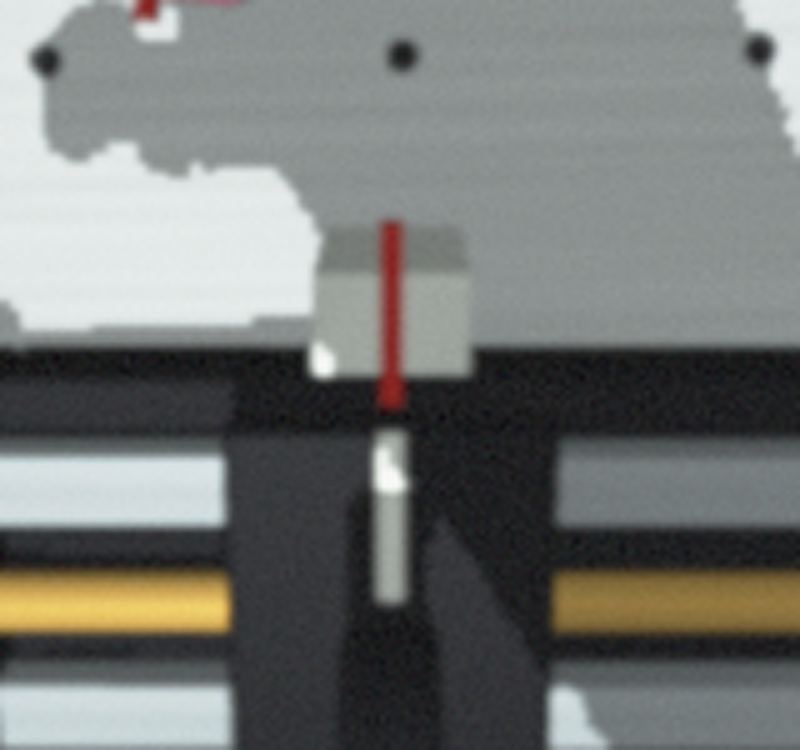

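View pics/s14.png

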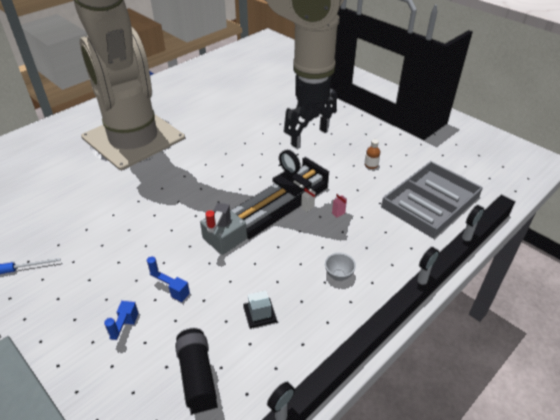

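The crop shows the line at column 391, directly below the pointer at column 391. The prism, bottle, bowl and both blue cranks are where they started, and the arm is clear of everything. I'm handing in.

```bash
python3 -c "
from plant import r
print(r.hand_in())"
```

```text
the job is handed in; nothing more can be done
None
```

I fitted the red-knobbed crank on the shaft and wound it clockwise by its knob for about 2.65 turns. I then let go and handed in at about 26 s of the 69 s allowed; no verdict came back.

- **Line and pointer:** after the first winding the line was 0.8 mm short, so I regripped the knob and wound about 12° more. The last numerical check put the line within about 0.1 mm of the pointer in the wrist view. A final look after backing off showed it still level.
- **Crank seating:** the cameras put the hub top at about 107.6 mm, or 105.5 mm after allowing for camera bias, against 104 mm expected. I settled this by lowering closed fingers onto the hub, which touched at 104.1 mm with 10 N, so the crank is fully home.
- **Everything else:** the prism, bottle, bowl and both blue cranks looked unmoved in the final picture. I did not touch the lens carriage, and the highest wrist force I read at the end of a move was about 18 N.

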